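Hold the rubber tester on the marked sample

TASK

The two tyre-rubber samples in the bench holder are covered by a hinged steel hasp: lift the hasp off its staple and swing it right over to the far side, as good as all the way, so that it stays well past upright. Then take the hand tester out of its leaning stand and hold it upright with its plunger tip inside the ring on the round sample, pressing straight down lightly so that the plunger goes about half-way in; do not touch the square sample with the tester and do not disturb the other things on the bench. Finish while holding it there: the tester stays in the gripper, still pressing, and is not put down.

Things in the scene. Friction and masses are not known exactly. Their poses are not given: they have to be found in the camera images.
- holder: Sample holder, fixed to the bench: dark steel plate, x -56 to +80 mm, 66 mm wide, 12 mm thick. Origin on the bench surface; x runs along the closed hasp from staple to hinge (away from the robot within 20 degrees), z up. Staple 8 x 10 mm at x -36, 54 mm high; hinge knuckles at x +62, 54 mm high. Two rubber samples are centred at x -6 and x +33 mm; which is where varies.
- hasp (a joint): Hasp angle, rad: 0 = level over the samples, pull towards the robot; grows as the pull is lifted and swung over, away from the robot; 1.57 = upright; stop at 2.5. Starts at 0 to 0.15. Stiff hinge (0.07 N m friction): it stays where it is left. Steel strap 30 mm wide, 4 mm thick, 0.06 kg.
- hasp_hinge (a point): Middle of the hasp's hinge axis, 45 mm above the bench. The axis is the holder's y axis; positive rotation about +y lifts the pull. Axes as the holder's.
- hasp_pull (a point): Centre of the barrel pull at the hasp's free end: steel cylinder 18 mm in diameter lying across the hasp, 26 mm between its flat ends, 117 mm from the hinge axis, 45 mm above the bench when level. Can be pinched on its end faces (fingers closing along the holder's y) and then turns between the fingers as the hasp swings. Axes are the holder's at angle 0 and turn with the hasp.
- round_mark (a point): Centre of the white ring (14 mm in diameter) on the level top of the round rubber sample, 30 mm in diameter, fixed in the holder. The point lies on the top face, 32 mm above the bench; z up.
- square_mark (a point): The same ring on the top of the square rubber sample (28 x 28 mm), also 32 mm above the bench. Not to be touched by the tester.
- stand: Tester stand, fixed to the bench: base 100 x 74 x 10 mm and, on two cheeks, a sloping steel plate 62 x 62 x 6 mm with a 25 mm hole, in which the tester hangs by its collar. Highest edge about 82 mm above the bench. Origin on the bench under the middle of the base, z up; the tester leans 0.30 rad towards the stand's -x (towards the robot).
- tester_grip (a point): Middle of the tester's black square handle, 24 x 24 mm, 58 mm long (29 mm either way). z = the tester's axis, tip to top; x, y square to the handle's flats. Below: collar 34 mm wide (29 to 35 mm down), neck 20 mm wide (to 72 mm down), plunger tip 85 mm down when free. 0.16 kg. Leans 0.30 rad to the robot in the stand; draw it out 60 mm along its axis.
- tester_tip (a point): End of the tester's plunger (ball 6 mm in diameter), on the tester's axis; z along the axis, towards the top of the tester.
- plunger (a joint): How far the tester's plunger is pushed in, m: 0 = free, 0.010 = at its stop. Spring 0.8 N per mm without preload, so half-way (5 mm) takes 4 N.
- parts_cabinet: Blue-grey cabinet of small drawers at the left of the bench, fixed, an obstacle on the way in from the left: 330 mm along the bench (world x), 240 mm across, 265 mm high; one low drawer stands open towards the middle of the bench, to about 210 mm from the cabinet's origin. Origin under its centre, on the bench.
- grease_tub: White tub with a green lid, 69 mm in diameter, 64 mm high, origin under its centre. Bystander, loose.
- brake_caliper: Black brake caliper, 50 x 77 x 32 mm, origin under its centre. Bystander, loose.
- seat_clamp: Black seat clamp ring, 36 x 45 x 14 mm, origin under its centre. Bystander, loose.
- bearing_cup: Black bearing cup ring, 40 mm in diameter, 11 mm high, origin under its centre. Bystander, loose.
Not all that is in view belongs to the job. What is shaped like the stand but yellow is not meant.

How it is judged:
By the outcome, as a careful person would: the job done as asked, in the order asked, and still so for the second after the job is handed in, while the arm keeps its last pose, push and grip.
It also fails if it takes over 56 s, if anything falls off the work surface, if the arm or the gripper's body presses on something with over 40 N, if the wrist force passes 120 N, or if a joint passes its speed limit or range.

ROBOT

A 7-joint arm with a two-finger parallel gripper is mounted at the origin on the work surface; the furniture and walls round the work are solid. World frame = base frame: x ahead of the robot, y to its left, z up, the work surface at z = 0. Lengths are in m, angles in rad, forces in N, time in s.
With the tool pointing down it reaches from about 0.4 to 0.85 m from the base axis. Payload 4.5 kg.
Tool frame: the origin (TCP) lies at the centre of the arm's flange, where the gripper is bolted on; the fingertips stand 166 mm ahead of it and the grasp point (between the pads) lies 147 mm ahead of it (r.grip_depth is the distance from the TCP to the grasp point, in m); z points along the fingers, y is the line along which they close (so a half turn about z gives the same grasp; the last joint's range is limited). The gripper opens to 88 mm and grips with 3 to 60 N. Pads are 18 mm wide; open, the fingers measure 123 mm over their backs; the gripper's body (75 mm by 187 mm) begins 45 mm behind the grasp point.
Start: joints at [1.278, 0.689, -0.195, 1.565, 0.157, 0.902, -0.215], TCP at [0.201, -0.592, 0.405] pointing down, gripper open.
Joint ranges: [-3.01, 3.01], [-0.46, 2.08], [-1.47, 1.51], [0.13, 2.56], [-1, 4.14], [0.04, 2.09], [-2.66, 2.66]. Speed limits (rad/s): [2.57, 2.57, 3.14, 3.14, 3.14, 3.14, 3.14].

INTERFACE

Orientations are given as a unit quaternion [x, y, z, w].
In Python, from plant import status, cams, r, finder gives the robot as it stands.
- The arm moves only by the tool play_rows, never from a script. Its argument "rows" is a list of rows, each a list of 7 numbers: the opening in per cent of the stroke, from 0 (shut) to 100 (fully open), then the shift along the tool's x, y, z in m, then the turn, a rotation vector about the tool's x, y, z in degrees. A call has 1 to 8 rows; each row shifts and turns the commanded pose from where the row before left it, along the tool's axes as they then stand; what a row does not reach is not made up. A row lasts 1/8 s, in which the tool goes at most 62.5 mm and 10.7 degrees, less where a joint would pass 70% of its speed; a pose out of reach is approached as far as the arm can. A call with a gripper value outside its range is refused whole. The fingers move at their own pace and stop on an object; "grip_force" is the grip in N (left out, the last holds). Time passes only in rows, so rows that do not move let the fingers close. It gives the time, the measured TCP pose, the force, the opening and the grip force at its end, in the units of the state.
- status.get_state(): the state, without advancing time (a new reading comes with each control period).
- cams.snapshot(name): name is "scene" or "top" or "wrist"; returns the picture (384x512x3 uint8, red, green, blue); there is no depth.
- cams.camera_params(name): a dict with "vfov" (degrees; the focal length in pixels is half the picture's height over the tangent of half this angle, whatever the lens; pixels are square), "cx", "cy" (the principal point, pixels), "R" (3x3) and "t" (3): a world point X has camera coordinates R X + t; the wrist camera has in their place "tool_from_camera" (4x4, takes a point from camera to tool coordinates, whose origin is the TCP and whose axes are the flange's). Camera axes: x right, y down, z forward; pixel columns grow to the right and rows downward; lengths in m; the calibration is good to about 2 mm. A picture is of the moment at which its call begins: read the wrist's pose just before it. camera_params takes no time and is no camera call.
- r.finish_job(): hands the job in; it is judged then, once.
Trained networks look in the newest picture that a camera, given by its name, has taken for a name from the list of things; names that differ only in an ending like _2 or _b are one class to them, and where a whole thing is asked for, a point or a joint stands for the part that bears it (a point fixed in the world has none). Each returns a list of dicts, best first, with "score" (0 to 1); they miss things now and then, are a little off and sometimes report something else, mostly with a low value. They report only what shows in the picture. A call takes as long as a camera call. They do not tell look-alikes from the thing itself.
- finder.spot_in(camera, label): "at" ([x, y, z] in m, in the coordinates of the camera as it stood for that picture, good to about 4 mm: the middle of the surface that is visible of it).
- finder.regions_of(camera, label): "mask" (384x512 bool, what is visible of it).
The state is a dict: "clock": time; "q": joint angles; "qd": joint speeds; "joint_torque": joint torques, N m; "tool_pos": TCP position; "eef_rot": TCP orientation; "contact_force": force on the tool from outside, world axes, zero at the start; "moment": the same for the moment, N m; "opening": opening from 0.0 (shut) to 1.0 (fully open); "finger_force": force on a finger pad.
Only numpy, scipy, OpenCV 4.12 (cv2) and the standard library are available. Lean on these libraries where they do the work, as an engineer would, in place of code of your own. Each camera call takes 0.05 s, during which the arm holds its last target. There are 200 camera calls.

## Working session

There is one attempt and no reset: what is moved stays moved. The work goes in short steps, Python scripts to look and compute and a tool call to move; the robot and the scene stay as the last step left them, time stands still between calls to the robot, and variables do not carry over. Pictures are saved under pics/ and viewed, at most 10 in all, crops included, and the job is handed in when it is done.

Besides the shell and the picture viewer there is one more tool, called after "Emit:" as name(argument=value, ...), one argument or row to a line, values as JSON. play_rows: Moves the arm, as the interface text tells. Its arguments: {"type":"object","properties":{"rows":{"type":"array","items":{"type":"array","items":{"type":"number"}}},"grip_force":{"type":"number"}},"required":["rows"]}

```bash
ls; mkdir -p pics; cat > h.py <<'E'
import numpy as np, cv2
from scipy.spatial.transform import Rotation as R
from plant import status, cams, r, finder
np.set_printoptions(precision=4,suppress=True)
def tool():
    s=status.get_state(); T=np.eye(4); T[:3,:3]=R.from_quat(s["eef_rot"]).as_matrix(); T[:3,3]=s["tool_pos"]; return T
def cam(name,T=None):
    p=cams.camera_params(name)
    f=192/np.tan(np.radians(p["vfov"])/2)
    if "R" in p:
        C=np.eye(4); C[:3,:3]=p["R"]; C[:3,3]=p["t"]; W=np.linalg.inv(C)
    else: W=T@np.array(p["tool_from_camera"])
    return f,p["cx"],p["cy"],W   # W world_from_cam
def shot(name,fn=None):
    T=tool(); im=cams.snapshot(name)
    if fn: cv2.imwrite("pics/"+fn,im[:,:,::-1])
    return im,cam(name,T)
def spots(name,label,c,n=3):
    return [(round(d["score"],2),(c[3]@np.append(d["at"],1))[:3]) for d in finder.spot_in(name,label)[:n]]
def onplane(c,u,v,z):
    f,cx,cy,W=c; d=W[:3,:3]@np.array([(u-cx)/f,(v-cy)/f,1]); o=W[:3,3]; return o+d*(z-o[2])/d[2]
def proj(c,X):
    f,cx,cy,W=c; p=np.linalg.inv(W)@np.append(X,1); return np.array([f*p[0]/p[2]+cx,f*p[1]/p[2]+cy])
E
python3 - <<'E'
from h import *
a={}
for n in ["scene","top"]:
    im,c=shot(n,n+"0.png"); print(n,c[:3],c[3][:3,3])
    for l in ["holder","hasp_hinge","hasp_pull","round_mark","square_mark","stand","tester_grip","tester_tip","parts_cabinet","grease_tub","brake_caliper","seat_clamp","bearing_cup"]:
        print(l,spots(n,l,c))
print(status.get_state())
E
cd pics; python3 -c "
import cv2,numpy as np
cv2.imwrite('a.png',cv2.resize(np.vstack([cv2.imread('scene0.png'),cv2.imread('top0.png')]),(400,600)))"
```

```text
pics
scene (np.float64(422.2592336494712), 256.4516073162052, 185.0911071105469) [-0.0109 -0.7422  0.5037]
holder [(0.85, array([ 0.4943, -0.0007,  0.0457]))]
hasp_hinge [(0.65, array([0.4924, 0.0009, 0.0509])), (0.27, array([ 0.4902, -0.2998,  0.0098]))]
hasp_pull [(0.73, array([0.5181, 0.0025, 0.05  ]))]
round_mark []
square_mark [(0.72, array([ 0.5098, -0.0067,  0.0318]))]
stand [(0.91, array([ 0.4937, -0.2971,  0.0077])), (0.87, array([0.5539, 0.1427, 0.0255]))]
tester_grip []
tester_tip []
parts_cabinet [(0.72, array([0.5817, 0.2765, 0.1543]))]
grease_tub [(0.85, array([0.3973, 0.1735, 0.0454]))]
brake_caliper []
seat_clamp [(0.54, array([ 0.3905, -0.117 ,  0.0081]))]
bearing_cup []
top (np.float64(366.45812273562086), 253.18506310226815, 195.88096516892577) [0.4917 0.0457 1.0728]
holder [(0.6, array([0.5302, 0.0032, 0.0131]))]
hasp_hinge [(0.93, array([0.53  , 0.003 , 0.0122])), (0.5, array([ 0.493 , -0.2548,  0.0144]))]
hasp_pull [(0.88, array([0.5365, 0.0011, 0.0499])), (0.57, array([ 0.4866, -0.2616,  0.1265]))]
round_mark [(0.22, array([0.4126, 0.197 , 0.0621]))]
square_mar
[... 433 characters left out ...]
3, -0.1141,  0.02  ])), (0.34, array([ 0.4864, -0.2628,  0.1259]))]
seat_clamp [(0.41, array([ 0.4014, -0.115 ,  0.0172]))]
bearing_cup [(0.66, array([0.7182, 0.1833, 0.01  ]))]
{'clock': 1.4, 'q': array([ 1.2778,  0.6891, -0.1946,  1.5653,  0.1573,  0.9025, -0.2151]), 'qd': array([-0.0005, -0.0001,  0.0013,  0.0002, -0.0003, -0.    , -0.0012]), 'joint_torque': array([ -0.    , -52.7478,  -1.2675, -15.3737,  -0.052 ,  -0.0007,
        -0.    ]), 'tool_pos': array([ 0.2007, -0.5919,  0.4048]), 'eef_rot': array([0.9867, 0.1627, 0.    , 0.    ]), 'contact_force': array([ 1.1754,  0.5257, -0.4055]), 'moment': array([-0.0274, -0.0111,  0.0092]), 'finger_force': 0.0, 'opening': 1.0010497025138765}
```

```bash
cd pics; python3 -c "
import cv2
for n in ['scene0','top0']: cv2.imwrite(n+'b.png',cv2.resize(cv2.imread(n+'.png'),(800,600),interpolation=cv2.INTER_CUBIC))"
```

```text
(no output)
```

View pics/scene0b.png

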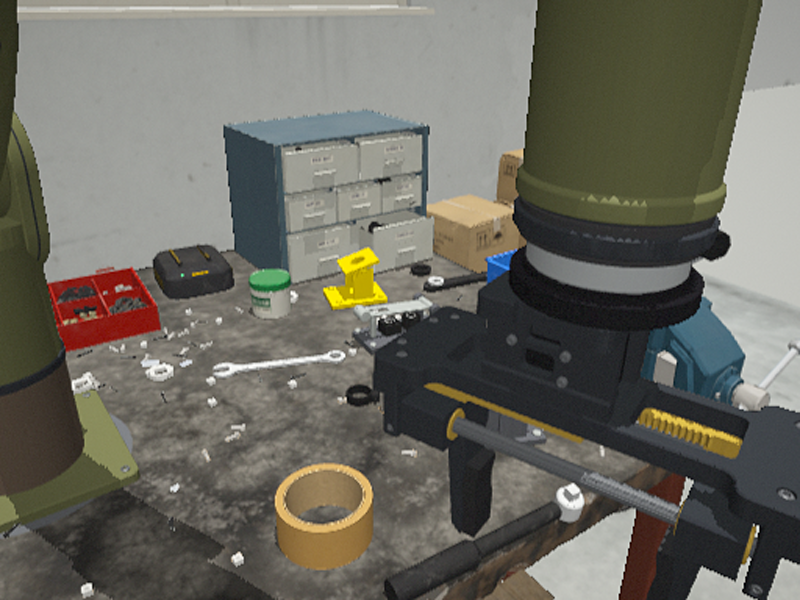

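View pics/top0b.png

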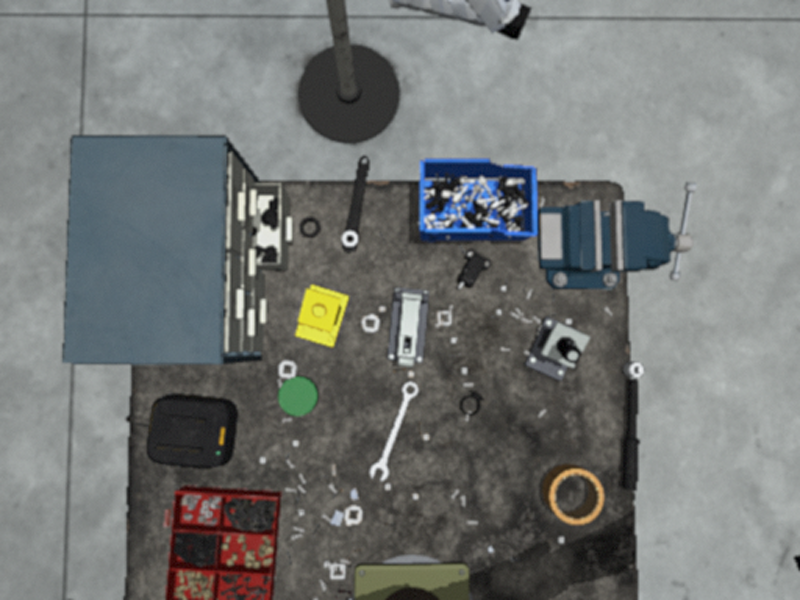

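```bash
cat >> h.py <<'E'
def rel(p,rot=None):
    "shift (tool axes) and rotvec deg to reach TCP p with orientation rot"
    T=tool(); d=T[:3,:3].T@(np.array(p)-T[:3,3]); a=np.zeros(3) if rot is None else R.from_matrix(T[:3,:3].T@rot).as_rotvec(degrees=True)
    return d,a
def down(yaw):
    "tool pointing down, tool y along world direction yaw+90deg (mod sign)"
    c,s=np.cos(yaw),np.sin(yaw); return np.array([[c,s,0],[s,-c,0],[0,0,-1.]])
E
python3 - <<'E'
from h import *
p=cams.camera_params("wrist"); print(p)
print(rel([.43,-.26,.42],down(0)), rel([.43,0,.42],down(0)))
E
```

```text
{'vfov': 67.5129925226609, 'cx': 254.94074527134944, 'cy': 191.9512909281282, 'tool_from_camera': array([[-0.0003, -0.967 , -0.2549,  0.0662],
       [ 1.    , -0.0005,  0.0005,  0.0004],
       [-0.0006, -0.2549,  0.967 ,  0.02  ],
       [ 0.    ,  0.    ,  0.    ,  1.    ]])}
(array([ 0.3237, -0.2407, -0.0153]), array([ 0.0047, -0.0021, 18.7296])) (array([ 0.4072, -0.4869, -0.0153]), array([ 0.0047, -0.0021, 18.7296]))
```

Emit:
play_rows(
  rows=[
    [100,0.03,-0.018,0,0,0,0],
    [100,0.05,-0.03,0,0,0,0],
    [100,0.052,-0.032,-0.003,0,0,0],
    [100,0.052,-0.032,-0.003,0,0,0],
    [100,0.052,-0.032,-0.003,0,0,0],
    [100,0.052,-0.032,-0.003,0,0,0],
    [100,0.045,-0.027,0,0,0,8.7],
    [100,0.035,-0.02,0,0,0,10],
  ],
)

```text
clock: 2.4
tool_pos: [0.4832, -0.2645, 0.417]
eef_rot: [1.0, -0.001, 0.0, -0.0]
contact_force: [-0.4, 0.2, -0.4]
opening: 0.996
finger_force: 0.0
```

```bash
python3 - <<'E'
from h import *
im,c=shot("wrist","w1.png"); print(tool())
for l in ["stand","tester_grip","hasp_pull","hasp_hinge"]:
    print(l,spots("wrist",l,c))
cv2.imwrite("pics/w1b.png",cv2.resize(im[:,:,::-1],(800,600),interpolation=cv2.INTER_CUBIC))
print(rel([.50,0,.42],down(0)))
E
```

```text
[[ 1.     -0.0007  0.0059  0.4879]
 [-0.0007 -1.      0.0037 -0.26  ]
 [ 0.0059 -0.0037 -1.      0.4171]
 [ 0.      0.      0.      1.    ]]
stand [(0.75, array([ 0.5175, -0.2765,  0.0677])), (0.55, array([ 0.5583, -0.0126,  0.027 ]))]
tester_grip [(0.8, array([ 0.4889, -0.266 ,  0.1262])), (0.66, array([ 0.6413, -0.1214,  0.0213]))]
hasp_pull [(0.91, array([0.5356, 0.0043, 0.0537]))]
hasp_hinge [(0.64, array([ 0.5377, -0.0078,  0.046 ]))]
(array([ 0.0189, -0.2675, -0.0036]), array([0.0396, 0.0523, 0.0553]))
```

View pics/w1b.png

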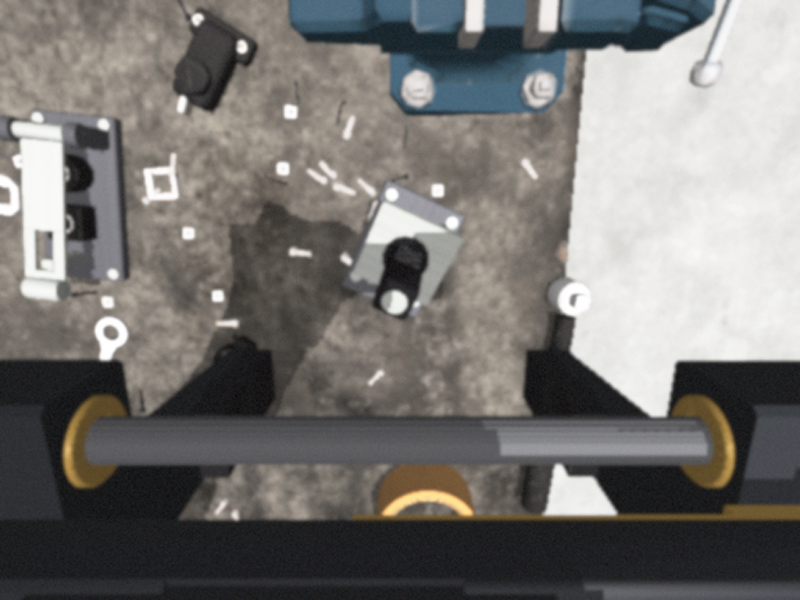

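Emit:
play_rows(
  rows=[
    [100,0,-0.035,0.005,0,0,0],
    [100,0,-0.055,0.01,0,0,0],
    [100,0,-0.06,0.012,0,0,0],
    [100,0,-0.055,0.01,0,0,0],
    [100,0,-0.04,0.01,0,0,0],
    [100,0,-0.02,0.005,0,0,0],
    [100,0,0,0,0,0,0],
    [100,0,0,0,0,0,0],
  ],
)

```text
clock: 3.65
tool_pos: [0.4817, -0.0042, 0.365]
eef_rot: [1.0, -0.001, 0.0, 0.001]
contact_force: [-0.4, 0.1, 0.7]
opening: 1.002
finger_force: 0.0
```

```bash
python3 - <<'E'
from h import *
im,c=shot("wrist","w2.png"); print(tool())
for l in ["holder","hasp_pull","hasp_hinge","round_mark","square_mark"]:
    print(l,spots("wrist",l,c))
m=finder.regions_of("wrist","hasp_pull")
for d in m[:2]: v,u=np.nonzero(d["mask"]); print(d["score"],u.min(),u.max(),v.min(),v.max())
cv2.imwrite("pics/w2b.png",cv2.resize(im[:,:,::-1],(800,600),interpolation=cv2.INTER_CUBIC))
E
```

```text
[[ 1.     -0.003   0.0004  0.4817]
 [-0.003  -1.     -0.0012 -0.0042]
 [ 0.0004  0.0012 -1.      0.365 ]
 [ 0.      0.      0.      1.    ]]
holder [(0.8, array([0.5422, 0.0039, 0.0458]))]
hasp_pull [(0.89, array([0.5365, 0.0066, 0.0518]))]
hasp_hinge [(0.68, array([0.5392, 0.0053, 0.0505])), (0.57, array([ 0.496 , -0.2501,  0.0095]))]
round_mark [(0.26, array([ 0.6375, -0.11  ,  0.0231]))]
square_mark [(0.55, array([0.5091, 0.009 , 0.0335]))]
0.72 227 269 68 202
```

View pics/w2b.png

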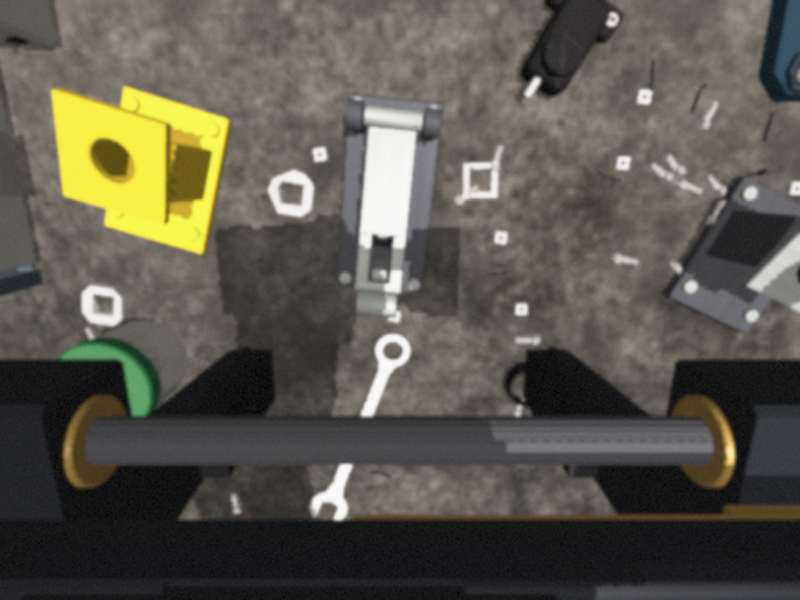

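```bash
python3 - <<'E'
from h import *
T=np.array([[1,-.003,.0004,.4817],[-.003,-1,-.0012,-.0042],[.0004,.0012,-1,.365],[0,0,0,1]])
c=cam("wrist",T); s=1.5625
for n,u,v,z in [("pull",377.5,302,.050),("pullL",357,302,.05),("pullR",398,302,.05),("hinge",394,117,.054),("boltbl",346,277,.013),("boltbr",413,285,.013),("cornTL",348,97,.012),("cornTR",441,103,.012),("staple",380,262,.054)]:
    print(n,onplane(c,u/s,v/s,z))
# bolts/stand
im=cv2.imread("pics/w2.png")
cv2.imwrite("pics/w2c.png",cv2.resize(im[50:215,205:300],None,fx=3.6,fy=3.6,interpolation=cv2.INTER_CUBIC))
w1=cv2.imread("pics/w1.png"); cv2.imwrite("pics/w1c.png",cv2.resize(w1[110:215,205:310],None,fx=5.6,fy=5.6,interpolation=cv2.INTER_CUBIC))
a=cv2.imread("pics/w2c.png");b=cv2.imread("pics/w1c.png");h=min(a.shape[0],b.shape[0]);cv2.imwrite("pics/cc.png",np.hstack([a[:h],b[:h,:800-a.shape[1]]]))
print(a.shape,b.shape)
E
```

```text
pull [0.469  0.0095 0.05  ]
pullL [0.469  0.0234 0.05  ]
pullR [ 0.4689 -0.0044  0.05  ]
hinge [ 0.586  -0.0024  0.054 ]
boltbl [0.4787 0.0347 0.013 ]
boltbr [ 0.4723 -0.0159  0.013 ]
cornTL [0.6044 0.0293 0.012 ]
cornTR [ 0.6003 -0.0345  0.012 ]
staple [0.4972 0.0073 0.054 ]
(594, 342, 3) (588, 588, 3)
```

View pics/cc.png

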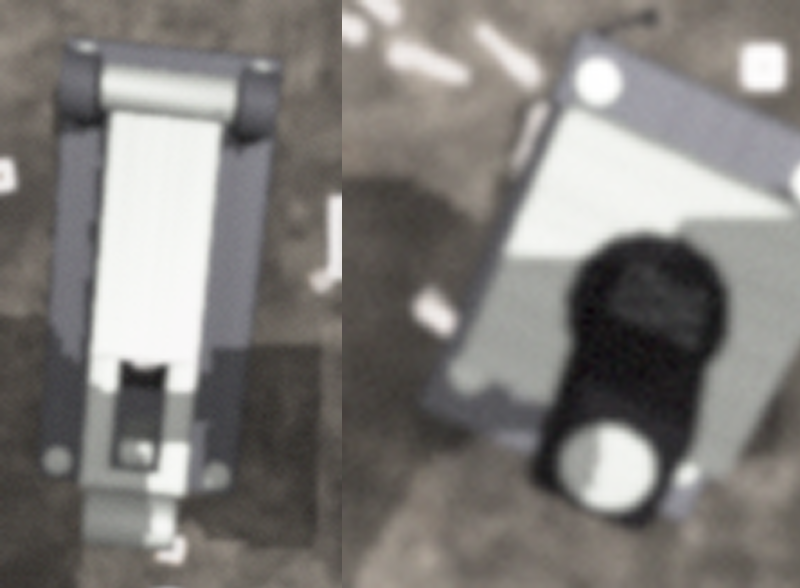

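```bash
python3 - <<'E'
from h import *
print(rel([.469,.0095,.203],down(np.radians(-5.8))))
E
```

```text
(array([-0.0128, -0.0121,  0.1618]), array([ 0.0107, -0.0138,  5.7701]))
```

Emit:
play_rows(
  rows=[
    [70,-0.006,-0.006,0.025,0,0,0],
    [70,-0.007,-0.006,0.04,0,0,5.8],
    [70,0,0,0.045,0,0,0],
    [70,0,0,0.03,0,0,0],
    [70,0,0,0.015,0,0,0],
    [70,0,0,0.007,0,0,0],
    [70,0,0,0,0,0,0],
    [70,0,0,0,0,0,0],
  ],
  grip_force=20,
)

```text
clock: 5.0
tool_pos: [0.4691, 0.01, 0.2036]
eef_rot: [0.999, -0.05, 0.001, -0.0]
contact_force: [0.5, 0.6, 0.3]
opening: 0.699
finger_force: 0.0
```

```bash
python3 - <<'E'
from h import *
im,c=shot("wrist"); print(tool()); im2,c2=shot("scene")
a=cv2.resize(im[:,:,::-1],(512,384)); b=im2[150:300,180:380,::-1]
cv2.imwrite("pics/w3.png",np.vstack([cv2.resize(a,(400,300)),cv2.resize(b,(400,300),interpolation=cv2.INTER_CUBIC)]))
for n in ["wrist","scene"]: print(spots(n,"hasp_pull",c if n=="wrist" else c2))
E
```

```text
[[ 0.9949 -0.1007  0.0017  0.4691]
 [-0.1007 -0.9949  0.0001  0.01  ]
 [ 0.0017 -0.0002 -1.      0.2036]
 [ 0.      0.      0.      1.    ]]
[]
[(0.49, array([ 0.6425, -0.1203,  0.0202]))]
```

View pics/w3.png

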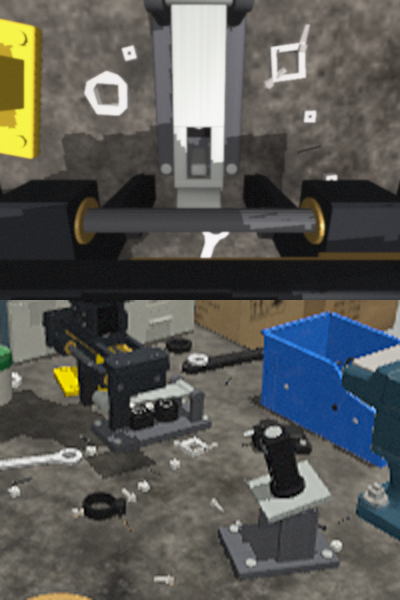

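Emit:
play_rows(
  rows=[
    [0,0,0,0,0,0,0],
    [0,0,0,0,0,0,0],
    [0,0,0,0,0,0,0],
    [0,0,0,0,0,0,0],
    [0,0,0,0,0,0,0],
  ],
)

```text
clock: 5.82
tool_pos: [0.4686, 0.0104, 0.2027]
eef_rot: [0.999, -0.05, -0.0, -0.0]
contact_force: [0.2, 2.6, -0.0]
opening: 0.288
finger_force: 21.4
```

```bash
cat >> h.py <<'E'
def rows(poses,T=None):
    T=tool() if T is None else T
    for P in poses:
        d=np.linalg.inv(T)@P; print(np.round(d[:3,3],4),np.round(R.from_matrix(d[:3,:3]).as_rotvec(degrees=True),1)); T=P
def pose(rot,p,off=0.147):
    "TCP pose with the point off ahead of the TCP at p"
    P=np.eye(4); P[:3,:3]=rot; P[:3,3]=np.array(p)-rot[:,2]*off; return P
E
cat > arc.py <<'E'
from h import *
yaw=np.radians(-5.8); ax=np.array([np.cos(yaw),np.sin(yaw),0]); ay=np.array([-ax[1],ax[0],0])
T=tool(); off=0.153; g=T[:3,3]+T[:3,2]*off; Rr=0.117
hinge=g+ax*Rr; hinge[2]=.045; print("g",g,"hinge",hinge)
th0=np.arcsin((g[2]-.045)/Rr)
P=[]
for th in np.radians([4,11,18,25,32,39,46,52]):
    p=hinge+Rr*(-ax*np.cos(th)+np.array([0,0,np.sin(th)]))
    P.append(pose(R.from_rotvec(ay*0.45*th).as_matrix()@T[:3,:3],p,off))
rows(P)
E
python3 arc.py
```

```text
g [0.4685 0.0105 0.0497] hinge [ 0.5849 -0.0014  0.045 ]
[ 0.0051  0.     -0.0034] [ 0.  -1.8  0. ]
[ 0.0098  0.     -0.014 ] [ 0.  -3.1  0. ]
[ 0.0108  0.     -0.0139] [ 0.  -3.1  0. ]
[ 0.0117  0.     -0.0137] [ 0.  -3.1  0. ]
[ 0.0126  0.     -0.0134] [ 0.  -3.1  0. ]
[ 0.0135  0.     -0.0131] [ 0.  -3.1  0. ]
[ 0.0144  0.     -0.0127] [ 0.  -3.1  0. ]
[ 0.013   0.     -0.0106] [ 0.  -2.7  0. ]
```

Emit:
play_rows(
  rows=[
    [0,0.005,0,-0.0035,0,-1.8,0],
    [0,0.0098,0,-0.014,0,-3.1,0],
    [0,0.0108,0,-0.0139,0,-3.1,0],
    [0,0.0117,0,-0.0137,0,-3.1,0],
    [0,0.0126,0,-0.0134,0,-3.1,0],
    [0,0.0135,0,-0.0131,0,-3.1,0],
    [0,0.0144,0,-0.0127,0,-3.1,0],
    [0,0.013,0,-0.0106,0,-2.7,0],
  ],
)

```text
clock: 6.82
tool_pos: [0.5741, -0.0004, 0.2779]
eef_rot: [0.978, -0.049, -0.2, -0.01]
contact_force: [0.9, 1.1, -6.1]
opening: 0.29
finger_force: 20.3
```

```bash
cat > push.py <<'E'
from h import *
yaw=np.radians(-5.8); ax=np.array([np.cos(yaw),np.sin(yaw),0]); z=np.array([0,0,1.])
hinge=np.array([.585,-.0014,.045]); D=down(yaw); off=.166
T=tool(); T1=T.copy(); T1[:3,3]-=T[:3,2]*.05
P=[T1]
t0=T1[:3,3]+T1[:3,2]*off; t1=hinge-ax*.125+z*.145
q0=R.from_matrix(T1[:3,:3]); dv=(R.from_matrix(D)*q0.inv()).as_rotvec()
for s in [.25,.5,.75,1]: P.append(pose((R.from_rotvec(dv*s)*q0).as_matrix(),t0+(t1-t0)*s,off))
P.append(pose(D,hinge-ax*.125+z*.105,off)); P.append(pose(D,hinge-ax*.125+z*.07,off))
rows(P); print()
Q=[]
for th in np.radians([58,66,74,82,90,98,106,114,122,130,136,141,146,150]):
    n=ax*np.sin(th)+z*np.cos(th)
    Q.append(pose(D,hinge+.095*(-ax*np.cos(th)+z*np.sin(th))-.013*n,off))
rows(Q,P[-1])
E
python3 push.py
```

```text
[ 0.    0.   -0.05] [ 0.  0. -0.]
[-0.0343 -0.      0.0033] [-0.   5.8  0. ]
[-0.0345 -0.      0.0015] [-0.   5.8  0. ]
[-0.0344 -0.     -0.0003] [-0.   5.8  0. ]
[-0.0342 -0.     -0.0021] [-0.   5.8  0. ]
[-0.   -0.    0.04] [-0. -0.  0.]
[-0.    -0.     0.035] [0. 0. 0.]

[ 0.0636  0.     -0.0037] [0. 0. 0.]
[ 0.0109 -0.     -0.0078] [0. 0. 0.]
[ 0.0118  0.     -0.0062] [0. 0. 0.]
[ 0.0126 -0.     -0.0045] [0. 0. 0.]
[ 0.0131  0.     -0.0027] [0. 0. 0.]
[ 0.0133 -0.     -0.0009] [0. 0. 0.]
[ 0.0133 -0.      0.001 ] [0. 0. 0.]
[0.0131 0.     0.0028] [0. 0. 0.]
[0.0126 0.     0.0046] [0. 0. 0.]
[0.0118 0.     0.0063] [0. 0. 0.]
[ 0.0082 -0.      0.0058] [0. 0. 0.]
[0.0063 0.     0.0055] [0. 0. 0.]
[ 0.0058 -0.      0.006 ] [0. 0. 0.]
[0.0043 0.     0.0051] [0. 0. 0.]
```

Emit:
play_rows(
  rows=[
    [70,0,0,0,0,0,0],
    [70,0,0,0,0,0,0],
    [70,0,0,-0.02,0,0,0],
    [70,0,0,-0.032,0,0,0],
    [40,-0.0343,0,0.0033,0,5.8,0],
    [0,-0.0345,0,0.0015,0,5.8,0],
    [0,-0.0344,0,0,0,5.8,0],
    [0,-0.0342,0,-0.002,0,5.8,0],
  ],
)

```text
clock: 7.82
tool_pos: [0.4586, 0.0107, 0.358]
eef_rot: [0.999, -0.05, 0.003, -0.0]
contact_force: [0.7, 0.5, -0.5]
opening: 0.27
finger_force: 0.0
```

```bash
python3 - <<'E'
from h import *
im,c=shot("wrist","w4.png"); print(tool()); print(spots("wrist","hasp_pull",c))
E
python3 push.py | head -0
```

```text
[[ 0.995  -0.0994 -0.0008  0.4527]
 [-0.0994 -0.995  -0.0012  0.0108]
 [-0.0007  0.0012 -1.      0.358 ]
 [ 0.      0.      0.      1.    ]]
[(0.97, array([0.5477, 0.0032, 0.1068]))]Exception ignored on flushing sys.stdout:
BrokenPipeError: [Errno 32] Broken pipe
```

View pics/w4.png

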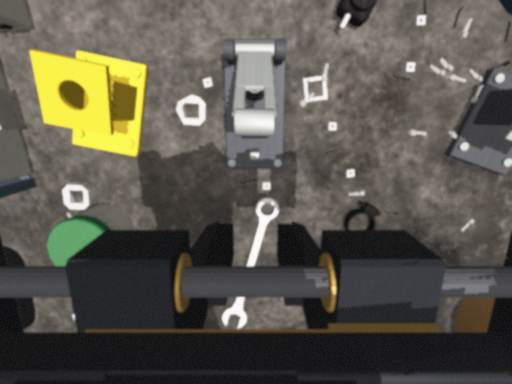

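Emit:
play_rows(
  rows=[
    [0,0,0,0.03,0,0,0],
    [0,0.005,0,0.045,0,0,0],
    [0,0.03,0,0,0,0,0],
    [0,0.03,0,-0.004,0,0,0],
    [0,0.013,0,-0.006,0,0,0],
    [0,0.013,0,-0.006,0,0,0],
    [0,0.013,0,-0.005,0,0,0],
    [0,0.013,0,-0.003,0,0,0],
  ],
)

```text
clock: 8.93
tool_pos: [0.5775, -0.0012, 0.3065]
eef_rot: [0.999, -0.05, 0.0, 0.0]
contact_force: [-0.9, -0.1, -0.0]
opening: 0.007
finger_force: 0.4
```

Emit:
play_rows(
  rows=[
    [0,0.0135,0,-0.001,0,0,0],
    [0,0.0135,0,0.001,0,0,0],
    [0,0.013,0,0.003,0,0,0],
    [0,0.0125,0,0.0045,0,0,0],
    [0,0.012,0,0.006,0,0,0],
    [0,0.008,0,0.006,0,0,0],
    [0,0.005,0,0.005,0,0,0],
    [0,0,0,0,0,0,0],
  ],
)

```text
clock: 9.93
tool_pos: [0.6548, -0.0088, 0.282]
eef_rot: [0.999, -0.05, 0.001, 0.0]
contact_force: [-0.6, -0.6, 0.2]
opening: 0.005
finger_force: 0.0
```

```bash
python3 - <<'E'
from h import *
T=tool(); print(T); tip=T[:3,3]+T[:3,2]*.166; print("tip rel hinge",tip-np.array([.585,-.0014,.045]))
im,c=shot("scene"); cv2.imwrite("pics/s5.png",cv2.resize(im[140:300,160:380,::-1],(660,480)))
E
```

```text
[[ 0.9949 -0.1007  0.0024  0.6548]
 [-0.1007 -0.9949 -0.0002 -0.0088]
 [ 0.0025 -0.     -1.      0.282 ]
 [ 0.      0.      0.      1.    ]]
tip rel hinge [ 0.0702 -0.0074  0.071 ]
```

View pics/s5.png

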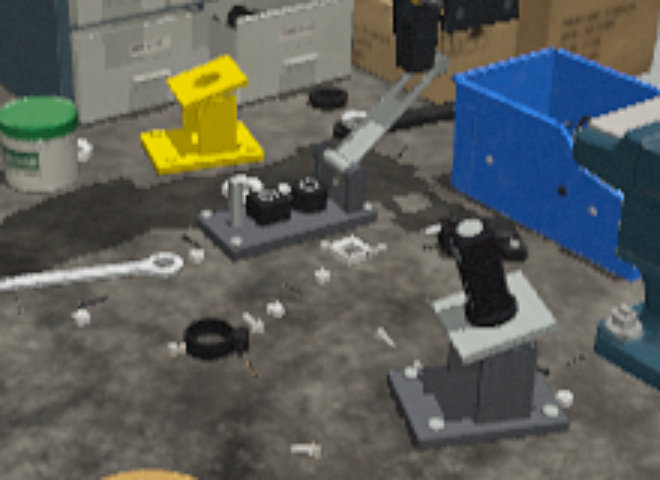

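Emit:
play_rows(
  rows=[
    [0,0.005,0,0.005,0,0,0],
    [0,0.003,0,0.005,0,0,0],
    [0,0.002,0,0.004,0,0,0],
    [0,0,0,0,0,0,0],
  ],
)

```text
clock: 10.48
tool_pos: [0.6614, -0.0093, 0.2745]
eef_rot: [0.999, -0.051, -0.003, 0.0]
contact_force: [-24.6, 1.4, 46.7]
opening: 0.003
finger_force: 24.9
```

Emit:
play_rows(
  rows=[
    [0,-0.005,0,-0.015,0,0,0],
    [0,-0.015,0,-0.03,0,0,0],
    [0,-0.035,0,-0.02,0,0,0],
    [0,-0.04,0,0,0,0,0],
    [30,-0.04,0,0,0,0,0],
    [60,-0.02,0,0,0,0,0],
    [60,0,0,0,0,0,0],
    [60,0,0,0,0,0,0],
  ],
)

```text
clock: 11.48
tool_pos: [0.5115, 0.0058, 0.3333]
eef_rot: [0.999, -0.05, 0.002, -0.0]
contact_force: [0.1, 0.1, 0.0]
opening: 0.433
finger_force: 0.0
```

```bash
python3 - <<'E'
from h import *
im,c=shot("wrist","w6.png"); print(tool())
for l in ["round_mark","square_mark","hasp_pull","holder"]: print(l,spots("wrist",l,c))
m=finder.regions_of("wrist","round_mark")
for d in m[:2]: v,u=np.nonzero(d["mask"]); print(d["score"],u.min(),u.max(),v.min(),v.max(),len(u))
cv2.imwrite("pics/w6c.png",cv2.resize(im[20:200,180:330,::-1],(500,600),interpolation=cv2.INTER_CUBIC))
E
```

```text
[[ 0.9949 -0.1009  0.0044  0.5116]
 [-0.1009 -0.9949 -0.0001  0.0058]
 [ 0.0044 -0.0004 -1.      0.3332]
 [ 0.      0.      0.      1.    ]]
round_mark [(0.86, array([ 0.5614, -0.0015,  0.0342]))]
square_mark [(0.9, array([0.5222, 0.0052, 0.034 ]))]
hasp_pull [(0.95, array([ 0.6212, -0.0003,  0.0774]))]
holder [(0.71, array([ 0.6235, -0.005 ,  0.0743])), (0.56, array([ 0.5821, -0.0013,  0.0179]))]
0.55 240 268 123 153 695
0.39 241 268 162 191 813
```

View pics/w6c.png

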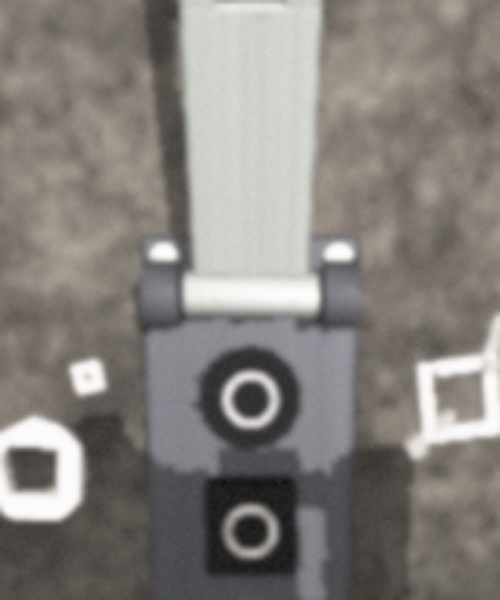

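Emit:
play_rows(
  rows=[
    [60,-0.003,0.03,-0.01,0,0,0],
    [60,-0.004,0.05,-0.01,0,0,0],
    [60,-0.004,0.06,-0.01,0,0,0],
    [60,-0.004,0.055,-0.01,0,0,0],
    [60,-0.005,0.04,-0.007,0,0,0],
    [60,-0.004,0.025,0,0,0,10],
    [60,0,0,0,0,0,9],
    [60,0,0,0,0,0,0],
  ],
)

```text
clock: 12.78
tool_pos: [0.4599, -0.2506, 0.3799]
eef_rot: [0.977, -0.214, 0.001, 0.0]
contact_force: [1.0, 0.4, -0.0]
opening: 0.6
finger_force: 0.0
```

```bash
python3 - <<'E'
from h import *
T=np.array([[.9949,-.1009,.0044,.5116],[-.1009,-.9949,-.0001,.0058],[.0044,-.0004,-1,.3332],[0,0,0,1]])
c=cam("wrist",T); print("round",onplane(c,254.8,139.8,.032),"square",onplane(c,254.8,178.8,.032))
im,c=shot("wrist","w7.png"); print(repr(tool()))
for l in ["tester_grip","stand","tester_tip"]: print(l,spots("wrist",l,c))
m=finder.regions_of("wrist","tester_grip")
for d in m[:2]: v,u=np.nonzero(d["mask"]); print(d["score"],u.min(),u.max(),v.min(),v.max(),len(u))
cv2.imwrite("pics/w7b.png",cv2.resize(im[:230,120:400,::-1],(720,591),interpolation=cv2.INTER_CUBIC))
E
```

```text
round [0.557  0.0018 0.032 ] square [0.5187 0.0057 0.032 ]
array([[ 0.9093, -0.416 ,  0.0017,  0.4601],
       [-0.416 , -0.9093, -0.0003, -0.2502],
       [ 0.0016, -0.0005, -1.    ,  0.3799],
       [ 0.    ,  0.    ,  0.    ,  1.    ]])
tester_grip [(0.65, array([ 0.4886, -0.2684,  0.1308]))]
stand [(0.68, array([ 0.5149, -0.2821,  0.0684]))]
tester_tip []
0.62 240 273 126 184 1694
0.4 14 50 174 200 766
```

View pics/w7b.png

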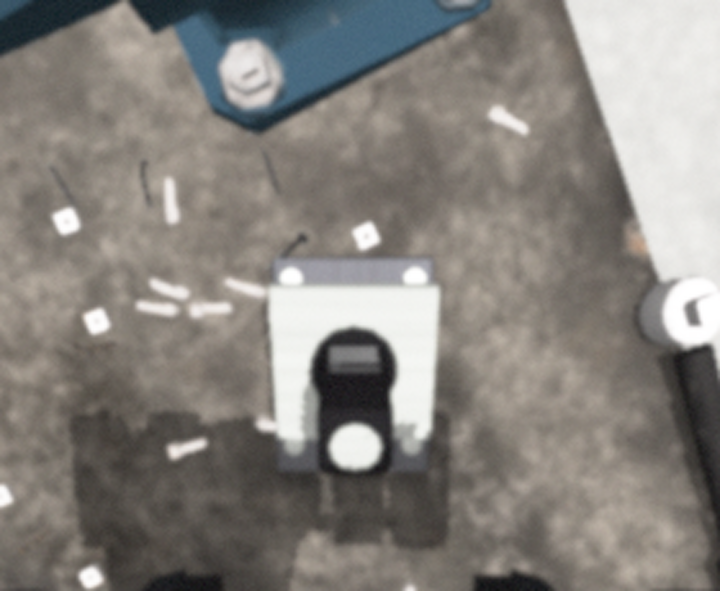

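```bash
cat > fit.py <<'E'
from h import *
from scipy.optimize import least_squares
T=np.array([[0.9093,-0.416,0.0017,0.4601],[-0.416,-0.9093,-0.0003,-0.2502],[0.0016,-0.0005,-1.,0.3799],[0,0,0,1]])
c=cam("wrist",T); s=280/720
yaw=np.radians(-24.6); xs=np.array([np.cos(yaw),np.sin(yaw),0]); ax=-np.sin(.3)*xs+np.array([0,0,np.cos(.3)])
A=np.array([120+354.5*s,368*s]); B=np.array([120+355*s,447*s])
for top in [.029,.031]:
    f=lambda g: np.r_[proj(c,g-.029*ax)-A,proj(c,g+top*ax)-B,(g[2]-.106)/.003]
    q=least_squares(f,[.49,-.26,.106]); print(q.x,q.fun)
    f=lambda g: np.r_[proj(c,g-.029*ax)-A,proj(c,g+top*ax)-B]
    q=least_squares(f,[.49,-.26,.106]); print(q.x,q.fun)
g=np.array([.4872,-.263,.106])
for n,u,v in [("TL",276,262),("TR",432,262),("BL",282,470),("BR",424,470)]: print(n,onplane(c,120+u*s,v*s,.010))
E
python3 fit.py
```

```text
[ 0.4881 -0.2654  0.1073] [-0.2033  1.3567  0.1673 -1.1443  0.4187]
[ 0.491  -0.2665  0.1279] [-0.2323  0.0046  0.1878 -0.0038]
[ 0.4886 -0.2656  0.1068] [-0.2152  0.8042  0.1758 -0.674   0.2564]
[ 0.4903 -0.2662  0.1189] [-0.2323  0.0046  0.1878 -0.0038]
TL [ 0.5492 -0.2551  0.01  ]
TR [ 0.5198 -0.3193  0.01  ]
BL [ 0.4612 -0.2154  0.01  ]
BR [ 0.4325 -0.2781  0.01  ]
```

```bash
cat > g.py <<'E'
from h import *
yaw=np.radians(-24.5); xs=np.array([np.cos(yaw),np.sin(yaw),0]); z=np.array([0,0,1.]); th=.3
ax=-np.sin(th)*xs+np.cos(th)*z
rot=np.c_[np.cos(th)*xs+np.sin(th)*z, np.cross(-ax,np.cos(th)*xs+np.sin(th)*z), -ax]
g=np.array([.4885,-.2655,.107])
P=pose(rot,g+ax*.08); print(P); print(rel(P[:3,3],rot))
E
python3 g.py
```

```text
[[ 0.8693 -0.4147  0.2689  0.4275]
 [-0.3962 -0.91   -0.1226 -0.2377]
 [ 0.2955  0.     -0.9553  0.3239]
 [ 0.      0.      0.      1.    ]]
(array([-0.0349,  0.0025,  0.0561]), array([-0.028 , 17.0925, -0.143 ]))
```

Move to pre-grasp (shift first, then tilt), then look at alignment.

Emit:
play_rows(
  rows=[
    [60,-0.015,0.001,0.015,0,0,0],
    [60,-0.02,0.0015,0.022,0,0,0],
    [60,0,0,0.019,0,8.5,0],
    [60,0,0,0,0,8.6,0],
    [60,0,0,0,0,0,0],
    [60,0,0,0,0,0,0],
  ],
)

```text
clock: 13.78
tool_pos: [0.4304, -0.2396, 0.3271]
eef_rot: [0.966, -0.212, 0.145, 0.031]
contact_force: [-0.4, -0.2, -0.2]
opening: 0.602
finger_force: 0.0
```

```bash
cat >> g.py <<'E'
im,c=shot("wrist","w8.png")
a=proj(c,g+.029*ax); b=proj(c,g-.029*ax); print("pred top",a,"collar",b)
cv2.drawMarker(im,tuple(map(int,np.round(a))),(255,0,0),0,8); cv2.drawMarker(im,tuple(map(int,np.round(b))),(0,255,0),0,8)
cv2.imwrite("pics/w8b.png",cv2.resize(im[60:270,130:380,::-1],(714,600),interpolation=cv2.INTER_CUBIC))
E
python3 g.py
```

```text
[[ 0.8693 -0.4147  0.2689  0.4275]
 [-0.3962 -0.91   -0.1226 -0.2377]
 [ 0.2955  0.     -0.9553  0.3239]
 [ 0.      0.      0.      1.    ]]
(array([-0.0043, -0.0005,  0.0021]), array([ 0.005 ,  0.0828, -0.2284]))
pred top [254.6865 224.969 ] collar [254.7234 200.2866]
```

View pics/w8b.png

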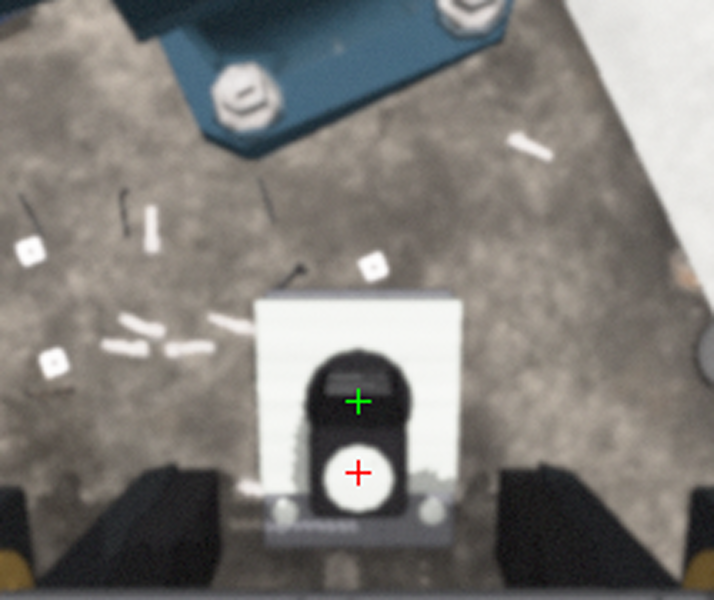

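Emit:
play_rows(
  rows=[
    [60,-0.0045,-0.0005,0.015,0,0,0],
    [60,0,0,0.025,0,0,0],
    [60,0,0,0.022,0,0,0],
    [60,0,0,0.015,0,0,0],
    [60,0,0,0.005,0,0,0],
    [60,0,0,0,0,0,0],
    [0,0,0,0,0,0,0],
    [0,0,0,0,0,0,0],
  ],
  grip_force=30,
)

```text
clock: 14.82
tool_pos: [0.4517, -0.2512, 0.2831]
eef_rot: [0.968, -0.213, 0.131, 0.028]
contact_force: [0.2, -0.7, 0.9]
opening: 0.4
finger_force: 0.0
```

Emit:
play_rows(
  rows=[
    [0,0,0,0,0,0,0],
    [0,0,0,0,0,0,0],
    [0,0,0,0,0,0,0],
  ],
)

```text
clock: 15.2
tool_pos: [0.4518, -0.2511, 0.2829]
eef_rot: [0.968, -0.212, 0.131, 0.028]
contact_force: [-0.6, -0.1, 2.6]
opening: 0.264
finger_force: 30.0
```

```bash
python3 - <<'E'
from h import *
T=tool(); print(T); g=T[:3,3]+T[:3,2]*.147; print(g)
E
```

```text
[[ 0.8755 -0.4184  0.2419  0.4518]
 [-0.4035 -0.9083 -0.1105 -0.2511]
 [ 0.266  -0.0009 -0.964   0.2829]
 [ 0.      0.      0.      1.    ]]
[ 0.4874 -0.2673  0.1412]
```

```bash
python3 - <<'E'
from h import *
s=status.get_state(); print(s["q"]);
E
```

```text
[ 0.4496  0.726  -0.0519  2.1263  1.0726  0.0431 -2.6542]
```

Emit:
play_rows(
  rows=[
    [60,0,0,0,0,0,0],
    [60,0,0,0,0,0,0],
    [60,0,0,-0.03,0,0,0],
    [60,0,0,-0.03,0,-4,0],
    [60,0,0,0,0,-6,0],
    [60,0,0,0,0,0,0],
  ],
)

```text
clock: 15.95
tool_pos: [0.438, -0.2459, 0.3385]
eef_rot: [0.975, -0.216, 0.049, 0.01]
contact_force: [-0.0, -0.0, -0.2]
opening: 0.601
finger_force: 0.0
```

```bash
cat > g2.py <<'E'
from h import *
import sys
tilt=float(sys.argv[1]); back=float(sys.argv[2])
print(status.get_state()["q"]); T=tool(); print(T)
yaw=np.radians(-24.5); xs=np.array([np.cos(yaw),np.sin(yaw),0]); z=np.array([0,0,1.]); th=.3
ax=-np.sin(th)*xs+np.cos(th)*z; g=np.array([.4885,-.2655,.107])
a=-np.sin(tilt)*xs+np.cos(tilt)*z; tx=np.cos(tilt)*xs+np.sin(tilt)*z
rot=np.c_[tx,np.cross(-a,tx),-a]
P=pose(rot,g+ax*back); d=rel(P[:3,3],rot); print("shift now",d)
print("then in shifts along tester axis (tool comps of -axis):",rot.T@(-ax))
im,c=shot("wrist"); print(spots("wrist","tester_grip",c)); print("exp",proj(c,g+.03*ax),proj(c,g-.029*ax))
cv2.imwrite("pics/w9.png",im[:,:,::-1])
m=finder.regions_of("wrist","tester_grip")
for k in m[:1]: v,u=np.nonzero(k["mask"]); print(k["score"],u.min(),u.max(),v.min(),v.max(),len(u))
E
python3 g2.py 0.08 0.07
```

```text
[ 0.7996  0.679  -0.6131  2.0309  0.7756  0.5587 -2.3614]
[[ 0.9022 -0.4215  0.0915  0.438 ]
 [-0.4195 -0.9068 -0.0412 -0.2459]
 [ 0.1003 -0.0012 -0.995   0.3385]
 [ 0.      0.      0.      1.    ]]
shift now (array([ 0.0197, -0.0033,  0.0202]), array([-0.0289, -1.1751, -0.4325]))
then in shifts along tester axis (tool comps of -axis): [0.2182 0.     0.9759]
[(0.75, array([ 0.4872, -0.2685,  0.129 ]))]
exp [250.633  181.0937] [251.4791 152.7684]
0.72 234 271 134 195 2023
```

Emit:
play_rows(
  rows=[
    [60,0.01,-0.0015,0.01,0,-0.6,-0.2],
    [60,0.01,-0.001,0.01,0,-0.6,-0.2],
    [60,0.0044,0,0.0195,0,0,0],
    [60,0.0044,0,0.0195,0,0,0],
    [60,0.0044,0,0.0195,0,0,0],
    [60,0.0022,0,0.0098,0,0,0],
    [60,0,0,0,0,0,0],
  ],
)

```text
clock: 16.98
tool_pos: [0.4774, -0.2603, 0.2528]
eef_rot: [0.977, -0.211, 0.037, 0.009]
contact_force: [-0.0, -0.0, -0.1]
opening: 0.6
finger_force: 0.0
```

```bash
python3 g2.py 0.08 0
```

```text
[ 0.7078  0.8501 -0.4957  1.9561  0.8932  0.4825 -2.4349]
[[ 0.9082 -0.4127  0.0694  0.4774]
 [-0.4114 -0.9109 -0.0324 -0.2603]
 [ 0.0766  0.0009 -0.9971  0.2528]
 [ 0.      0.      0.      1.    ]]
shift now (array([ 0.0005,  0.0002, -0.0007]), array([0.0409, 0.1894, 0.132 ]))
then in shifts along tester axis (tool comps of -axis): [0.2182 0.     0.9759]
[(0.81, array([ 0.4945, -0.2709,  0.1152]))]
exp [256.0584 306.6613] [255.6604 222.485 ]
0.57 228 286 193 321 5105
```

Emit:
play_rows(
  rows=[
    [0,0,0,0,0,0,0],
    [0,0,0,0,0,0,0],
    [0,0,0,0,0,0,0],
    [0,0,0,0,0,0,0],
    [0,0,0,0,0,0,0],
  ],
  grip_force=45,
)

```text
clock: 17.75
tool_pos: [0.4774, -0.2605, 0.2538]
eef_rot: [0.977, -0.211, 0.038, 0.009]
contact_force: [-0.7, -0.1, 3.2]
opening: 0.269
finger_force: 45.0
```

Emit:
play_rows(
  rows=[
    [0,-0.0011,0,-0.005,0,0,0],
    [0,-0.0033,0,-0.0147,0,0,0],
    [0,-0.0044,0,-0.0195,0,0,0],
    [0,-0.0044,0,-0.0195,0,0,0],
    [0,-0.0044,0,-0.0195,0,0,0],
    [0,-0.0022,0,-0.0098,0,0,0],
    [0,0,0,0,0,0,0],
  ],
)

```text
clock: 18.62
tool_pos: [0.4533, -0.2494, 0.3407]
eef_rot: [0.977, -0.211, 0.039, 0.009]
contact_force: [0.0, -0.3, -1.9]
opening: 0.267
finger_force: 45.0
```

```bash
python3 - <<'E'
from h import *
T=tool(); print(T,status.get_state()["q"]); im,c=shot("wrist"); im2,c2=shot("scene"); print(spots("scene","tester_grip",c2),spots("scene","tester_tip",c2)); print("g",T[:3,3]+T[:3,2]*.147)
im2=im2[120:260,230:400]
cv2.imwrite("pics/v10.png",np.hstack([cv2.resize(im2,(486,400),interpolation=2),cv2.resize(im[100:384,150:362],(299,400))])[:,:,::-1])
E
```

```text
[[ 0.9078 -0.4131  0.0719  0.4533]
 [-0.4118 -0.9107 -0.0336 -0.2494]
 [ 0.0794  0.0009 -0.9968  0.3407]
 [ 0.      0.      0.      1.    ]] [ 0.8031  0.6988 -0.6386  1.976   0.7408  0.6221 -2.3164]
[(0.82, array([ 0.4605, -0.2623,  0.1626]))] []
g [ 0.4638 -0.2544  0.1941]
```

View pics/v10.png

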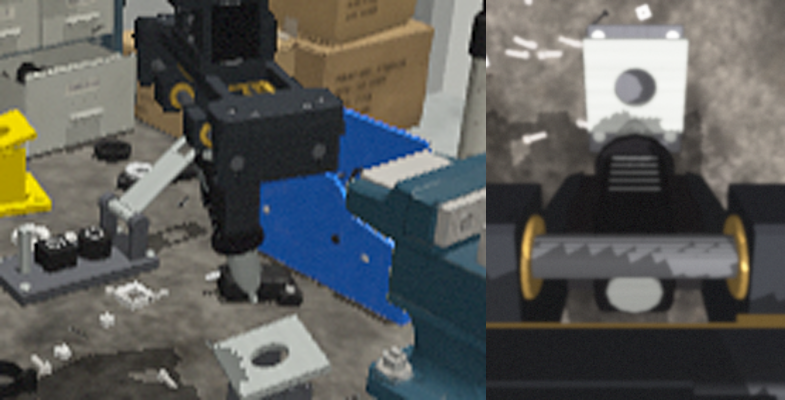

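```bash
cat > tip.py <<'E'
from h import *
T=tool()
t=.22; a=np.array([np.sin(t),0,np.cos(t)])  # tip direction in tool frame
gt=np.array([0,0,.147])
c2=cam("scene"); cw=cam("wrist",T)
W=lambda p:(T@np.append(p,1))[:3]
print("T",T.round(4))
for d in [.035,.072,.085]: print(d,W(gt+a*d),proj(c2,W(gt+a*d)),proj(cw,W(gt+a*d)))
for n in ["scene","wrist"]:
    im=cams.snapshot(n)
    for k in finder.regions_of(n,"tester_grip")[:1]:
        m=k["mask"]; v,u=np.nonzero(m); print(n,k["score"],len(u))
        for vv in range(v.min(),v.max()+1,3):
            uu=np.nonzero(m[vv])[0]
            if len(uu): print((vv,int(uu.min()),int(uu.max())),end=" ")
        print()
    print(spots(n,"tester_tip",c2 if n=="scene" else cw))
    np.save("pics/%s_now.npy"%n,im)
E
python3 tip.py
```

```text
T [[ 0.9081 -0.4129  0.0697  0.4532]
 [-0.4116 -0.9108 -0.0325 -0.2494]
 [ 0.0769  0.0008 -0.997   0.3392]
 [ 0.      0.      0.      1.    ]]
0.035 [ 0.4728 -0.2584  0.1592] [313.0881 203.9418] [255.5294 218.2272]
0.072 [ 0.4827 -0.2629  0.1238] [317.4156 220.6387] [255.4229 189.9893]
0.085 [ 0.4861 -0.2645  0.1114] [318.8921 226.3354] [255.3932 182.1164]
scene 0.98 408
(174, 299, 302) (177, 298, 303) (180, 298, 303) (183, 299, 304) (186, 300, 305) (189, 301, 306) (192, 302, 306) (195, 303, 306) (198, 304, 305) (201, 304, 320) (204, 304, 321) (207, 304, 320) (210, 307, 320) (213, 309, 320) (216, 311, 320) (219, 312, 320) (222, 315, 319) 
[(0.16, array([0.5814, 0.2753, 0.157 ]))]
wrist 0.61 5200
(181, 253, 256) (184, 250, 259) (187, 247, 262) (190, 245, 265) (193, 242, 268) (196, 241, 269) (199, 238, 272) (202, 233, 276) (205, 231, 278) (208, 229, 280) (211, 228, 281) (214, 226, 283) (217, 226, 284) (220, 226, 283) (223, 228, 282) (226, 231, 278) (229, 231, 279) (232, 231, 279) (235, 232, 279) (238, 231, 279) (241, 230, 279) (244, 229, 279) (247, 229, 280) (250, 228, 280) (253, 228, 281) (256, 228, 281) (259, 228, 281) (262, 227, 282) (265, 228, 281) (298, 226, 284) (301, 226, 284) (304, 226, 284) (307, 226, 283) (310, 227, 282) (313, 227, 282) (316, 228, 280) (319, 232, 278) 
[]
```

```bash
cat > tgt.py <<'E'
from h import *
t=.22; a=np.array([np.sin(t),0,np.cos(t)]); TIP=np.array([0,0,.147])+a*.085
def final(tip,psi=np.radians(-6)):
    Rf=down(psi)@R.from_rotvec([0,-t,0]).as_matrix()
    P=np.eye(4); P[:3,:3]=Rf; P[:3,3]=np.array(tip)-Rf@TIP; return P
E
cat > tr.py <<'E'
from tgt import *
from scipy.spatial.transform import Slerp
T=tool(); p0=(T@np.append(TIP,1))[:3]; F=final([.557,.0018,.075]); p1=np.array([.557,.0018,.075])
print(F[:3,2],F[:3,3])
S=Slerp([0,1],R.from_matrix([T[:3,:3],F[:3,:3]]))
P=[]
for s in [.06,.2,.36,.52,.68,.84,.95,1]:
    Rr=S(s).as_matrix(); p=p0+(p1-p0)*s; p[2]=p0[2]+(p1[2]-p0[2])*max(0,(s-.6)/.4)
    Q=np.eye(4);Q[:3,:3]=Rr;Q[:3,3]=p-Rr@TIP;P.append(Q)
rows(P)
E
python3 tr.py
```

```text
[-0.217   0.0228 -0.9759] [ 0.5889 -0.0016  0.3035]
[ 0.0013 -0.0163 -0.0005] [-0.1 -1.  -1.1]
[ 0.0039 -0.0382 -0.001 ] [-0.2 -2.4 -2.6]
[ 0.0064 -0.044  -0.0011] [-0.2 -2.7 -2.9]
[ 0.0086 -0.0442 -0.0011] [-0.2 -2.7 -2.9]
[ 0.0114 -0.0443  0.0062] [-0.2 -2.7 -2.9]
[ 0.0149 -0.0443  0.0132] [-0.2 -2.7 -2.9]
[ 0.0123 -0.0302  0.0087] [-0.1 -1.9 -2. ]
[ 0.0062 -0.0136  0.0038] [-0.1 -0.8 -0.9]
```

Emit:
play_rows(
  rows=[
    [0,0.0013,-0.0163,-0.0005,-0.1,-1,-1.1],
    [0,0.0039,-0.0382,-0.001,-0.2,-2.4,-2.6],
    [0,0.0064,-0.044,-0.0011,-0.2,-2.7,-2.9],
    [0,0.0086,-0.0442,-0.0011,-0.2,-2.7,-2.9],
    [0,0.0114,-0.0443,0.0062,-0.2,-2.7,-2.9],
    [0,0.0149,-0.0443,0.0132,-0.2,-2.7,-2.9],
    [0,0.0123,-0.0302,0.0087,-0.1,-1.9,-2],
    [0,0.0062,-0.0136,0.0038,-0.1,-0.8,-0.9],
  ],
)

```text
clock: 20.12
tool_pos: [0.5897, 0.0014, 0.3031]
eef_rot: [0.993, -0.052, -0.11, -0.006]
contact_force: [0.0, -0.7, -1.4]
opening: 0.268
finger_force: 45.0
```

Emit:
play_rows(
  rows=[
    [0,0,0,0,0,0,0],
    [0,0,0,0,0,0,0],
  ],
)

```text
clock: 20.38
tool_pos: [0.5888, -0.0033, 0.3038]
eef_rot: [0.992, -0.055, -0.11, -0.005]
contact_force: [0.1, -0.1, -1.4]
opening: 0.268
finger_force: 45.0
```

```bash
cat > chk.py <<'E'
from tgt import *
T=tool(); F=final([.557,.0018,.075]); print("rel",rel(F[:3,3],F[:3,:3])); print("tip",(T@np.append(TIP,1))[:3],"axis",T[:3,:3]@-a)
print(status.get_state()["q"],status.get_state()["contact_force"])
c2=cam("scene"); cw=cam("wrist",T); ct=cam("top")
W=lambda p:(T@np.append(p,1))[:3]; gt=np.array([0,0,.147])
for n,c in [("scene",c2),("wrist",cw),("top",ct)]:
    im=cams.snapshot(n); np.save("pics/%s_now.npy"%n,im)
    print(n,"pred collar,neck,tip",[proj(c,W(gt+a*d)).round(1) for d in (.035,.072,.085)],"ring",proj(c,[.557,.0018,.032]).round(1))
    for l in ["tester_grip","round_mark","square_mark"]:
        print(l,spots(n,l,c,2))
        for k in finder.regions_of(n,l)[:1]:
            m=k["mask"]; v,u=np.nonzero(m); print("  mask",round(k["score"],2),len(u),"c",u.mean().round(1),v.mean().round(1),[(int(q),int(u[v==q].min()),int(u[v==q].max())) for q in sorted(set(v))[::3]])
E
python3 chk.py
```

```text
rel (array([-0.    , -0.0018,  0.0004]), array([ 0.0925, -0.0181, -0.3348]))
tip [ 0.5569 -0.0005  0.0754] axis [-0.      0.0029  1.    ]
[ 0.3286  0.9163 -0.7469  1.6427  0.5775  1.0551 -2.299 ] [ 0.1147 -0.0654 -1.3747]
scene pred collar,neck,tip [array([263.7, 166.9]), array([263.4, 181. ]), array([263.3, 185.9])] ring [262.5 201.5]
tester_grip [(0.69, array([ 0.5464, -0.0082,  0.1357]))]
  mask 0.53 331 c 262.3 161.0 [(141, 260, 266), (144, 258, 266), (147, 258, 265), (150, 258, 265), (153, 258, 264), (156, 258, 263), (159, 258, 263), (162, 258, 263), (165, 257, 270), (168, 257, 269), (171, 259, 267), (174, 260, 267), (177, 260, 266), (180, 261, 265)]
round_mark [(0.31, array([ 0.4831, -0.2836,  0.0223]))]
square_mark [(0.49, array([ 0.5114, -0.0084,  0.0314]))]
  mask 0.57 169 c 248.9 208.9 [(202, 250, 250), (205, 242, 255), (208, 242, 256), (211, 242, 256), (214, 244, 254)]
wrist pred collar,neck,tip [array([255. , 218.1]), array([255. , 189.9]), array([255. , 182.1])] ring [252.3 161.2]
tester_grip [(0.87, array([ 0.5636, -0.0016,  0.1605]))]
  mask 0.94 5189 c 254.6 249.7 [(1
[... 803 characters left out ...]
265), (146, 241, 266), (149, 239, 268), (152, 238, 269), (155, 238, 270), (158, 239, 270), (161, 239, 270), (164, 239, 269), (167, 240, 268), (170, 243, 265), (173, 247, 261)]
square_mark [(0.67, array([0.5321, 0.0078, 0.0283]))]
  mask 0.54 282 c 253.5 183.4 [(178, 241, 267), (181, 240, 268), (184, 240, 268), (187, 239, 268), (190, 240, 268), (193, 240, 268)]
top pred collar,neck,tip [array([264.3, 197.2]), array([263.6, 198.1]), array([263.4, 198.5])] ring [261.9 199.4]
tester_grip [(0.55, array([ 0.5424, -0.    ,  0.1812]))]
round_mark []
square_mark [(0.63, array([0.5228, 0.0015, 0.0335]))]
  mask 0.45 104 c 260.8 213.2 [(208, 257, 260), (211, 256, 266), (214, 256, 265), (217, 256, 265)]
```

```bash
cat > ring.py <<'E'
from tgt import *
T=tool(); c=cam("wrist",T)
im=np.load("pics/wrist_now.npy"); g=cv2.cvtColor(im,cv2.COLOR_RGB2GRAY)
roi=g[138:186,234:276]; print(roi[::2,::2])
E
python3 ring.py
```

```text
[[137 139 137 136 138 140 139 139 141 140 142 142 142 144 145 140 142 143
  144 145 144]
 [103 104 106 105 108 104  98  91  94  95  94  94  96  94  98 106 104 106
  106 109 105]
 [ 86  85  84  84  83  66  45  34  35  36  35  35  32  33  41  64  81  86
   82  85  85]
 [ 82  85  85  81  60  37  21  24  30  24  26  24  27  26  20  33  54  81
   86  84  84]
 [ 84  81  85  73  35  26  24  32  31  33  29  34  29  32  25  21  32  64
   82  83  85]
 [ 83  84  82  58  27  30  33  37  32  34  32  36  33  34  34  27  29  46
   78  81  84]
 [ 83  85  76  42  31  34  33  37  32  34  37  37  30  36  39  33  27  33
   66  84  85]
 [ 81  83  65  34  32  35  36  42  61 104 118 101  69  42  35  33  35  31
   61  83  84]
 [ 82  82  64  33  35  38  44 101 161 182 177 171 172 110  48  35  34  28
   52  80  82]
 [ 82  81  56  34  35  39  88 176 155  95  68  84 136 173 109  40  35  33
   54  82  81]
 [ 84  76  57  36  35  52 153 155  62  36  33  37  54 153 163  58  37  36
   49  78  82]
 [ 85  78  58  39  37  57 170 115  38  33  35  35  39 104 159  75  38  40
   50  79  85]
 [ 80  78  58  39  39  58 166 11
[... 336 characters left out ...]
4  73  53  36  31  35  53  86 108  98  65  37  37  39  51  71
   82  86  82]
 [ 81  80  83  82  73  59  42  36  36  36  34  34  35  35  43  54  73  83
   82  82  81]
 [ 81  80  81  83  83  78  66  52  42  40  38  37  42  48  66  78  83  82
   82  83  82]
 [ 79  81  81  82  81  78  81  78  73  66  67  64  71  74  79  80  83  83
   79  83  82]
 [ 84  79  82  71  61  58  58  63  58  55  60  57  59  57  62  58  57  69
   79  83  79]
 [ 82  82  82  62  30  29  30  27  23  31  37  38  28  22  27  27  33  48
   77  82  79]
 [ 81  80  78  61  24  25  23  24  30  64  97  99  61  29  22  25  25  41
   75  84  81]
 [ 78  81  76  55  24  28  25  30  44  95 113 113  95  47  23  24  23  39
   73  81  79]]
```

```bash
python3 - <<'E'
from tgt import *
T=tool(); c=cam("wrist",T); p=onplane(c,254.3,161,.032); print(p)
im=np.load("pics/wrist_now.npy"); print(cv2.cvtColor(im,cv2.COLOR_RGB2GRAY)[176:200:1,244:268:2])
print("tip",(T@np.append(TIP,1))[:3], "d",rel(final([p[0],p[1],.042])[:3,3],final([0,0,0])[:3,:3]))
E
```

```text
[0.5574 0.0019 0.032 ]
[[ 78  81  78  73  66  67  64  71  74  79  80  83]
 [ 70  77  76  72  73  71  72  75  74  74  73  77]
 [ 58  58  63  58  55  60  57  59  57  62  58  57]
 [ 41  36  39  37  36  41  40  40  37  36  40  38]
 [ 29  30  27  23  31  37  38  28  22  27  27  33]
 [ 21  25  24  24  41  67  67  39  30  20  24  26]
 [ 25  23  24  30  64  97  99  61  29  22  25  25]
 [ 24  29  30  36  87 117 112  84  33  23  20  27]
 [ 28  25  30  44  95 113 113  95  47  23  24  23]
 [ 23  23  30  59  97 102 104  98  61  32  27  20]
 [ 28  33  50  77  94 101  98  97  77  45  30  31]
 [ 29  40  66  91  99 100  96  99  87  66  43  34]
 [ 39  52  86  97 100 103 101 101  94  83  49  37]
 [ 37  66  93 102  99 105 104 104 101  93  67  40]
 [ 45  83 100 103 103 106 105 103 102  97  82  49]
 [ 62  93 102 102 106 105 104 103 105  98  89  62]
 [ 79 100 104 103 104 105 101 101 102  99  94  74]
 [ 89 103 106 101  98  98  94  98  96  98  97  85]
 [ 91  99  98  88  81  76  72  82  87  92  93  92]
 [ 89  87  76  66  52  42  44  55  67  73  82  85]
 [ 69  60  52  38  32  22  25  28  39  48  59  65]
 [ 46  39  26  21  21  24  23  22  20  27  34  37]
 [ 29  25  25  24  28  20  29  23  22  26  18  24]
 [ 23  27  28  28  33  32  29  29  27  24  23  28]]
tip [0.5573 0.0014 0.0751] d (array([ 0.0074, -0.0004,  0.0323]), array([ 0.0127, -0.0082, -0.2146]))
```

```bash
cat > ring2.py <<'E'
from tgt import *
import sys
T=tool(); c=cam("wrist",T); im=cams.snapshot("wrist"); g=cv2.cvtColor(im,cv2.COLOR_RGB2GRAY).astype(float)
e=proj(c,[.557,.0015,.032]); u0,v0=np.round(e).astype(int)
roi=g[v0-14:v0+12,u0-12:u0+13]; m=(roi>95)
n,lab,st,ce=cv2.connectedComponentsWithStats(m.astype(np.uint8)); print(e,st.tolist())
k=1+np.argmax(st[1:,4]); cx=u0-12+st[k,0]+(st[k,2]-1)/2; cy=v0-14+st[k,1]+(st[k,3]-1)/2
p=onplane(c,cx,cy,.032); print("ring px",cx,cy,"world",p)
tp=(T@np.append(TIP,1))[:3]; print("tip",tp,"axis",T[:3,:3]@-a)
z=float(sys.argv[1]); print(rel(final([p[0],p[1],z])[:3,3],final([0,0,0])[:3,:3]))
E
python3 ring2.py 0.040
```

```text
[254.8263 161.4181] [[0, 0, 25, 26, 469], [3, 5, 19, 19, 181]]
ring px 255.0 161.0 world [0.5574 0.0013 0.032 ]
tip [0.5573 0.0014 0.0751] axis [-0.     0.001  1.   ]
(array([0.0078, 0.0002, 0.0342]), array([ 0.0121, -0.0088, -0.2137]))
```

Emit:
play_rows(
  rows=[
    [0,0.0011,0,0.0049,0,0,0],
    [0,0.0018,0,0.0078,0,0,0],
    [0,0.0018,0,0.0078,0,0,0],
    [0,0.0018,0,0.0078,0,0,0],
    [0,0.0011,0,0.0049,0,0,0],
    [0,0.0006,0,0.0029,0,0,0],
    [0,0,0,0,0,0,0],
    [0,0,0,0,0,0,0],
  ],
)

```text
clock: 22.48
tool_pos: [0.5894, -0.0018, 0.2668]
eef_rot: [0.993, -0.054, -0.109, -0.005]
contact_force: [0.6, -0.2, -1.5]
opening: 0.266
finger_force: 45.0
```

```bash
cat > st.py <<'E'
from tgt import *
for i in range(1):
    T=tool(); s=status.get_state(); print("tip",(T@np.append(TIP,1))[:3],"axis",T[:3,:3]@-a,"F",s["contact_force"],s["clock"])
    cams.snapshot("wrist"); print(status.get_state()["contact_force"])
E
python3 st.py; python3 ring2.py 0.032
```

```text
tip [0.5576 0.0014 0.0384] axis [-0.0005  0.0009  1.    ] F [ 0.6288 -0.2396 -1.4568] 22.475
[ 0.1524  0.1754 -0.8769]
[254.9177 179.2896] [[0, 0, 25, 26, 381], [1, 4, 22, 22, 269]]
ring px 254.5 179.5 world [0.5569 0.0018 0.032 ]
tip [0.5576 0.0014 0.0384] axis [-0.0006  0.001   1.    ]
(array([ 0.0008, -0.0003,  0.0064]), array([ 0.0037, -0.0395, -0.2151]))
```

Tip is centred over the ring, 6 mm above it. Go down in small steps, watching force.

Emit:
play_rows(
  rows=[
    [0,0.0006,0,0.0029,0,0,0],
    [0,0.0006,0,0.0029,0,0,0],
    [0,0.0004,0,0.002,0,0,0],
    [0,0,0,0,0,0,0],
    [0,0,0,0,0,0,0],
    [0,0,0,0,0,0,0],
  ],
)

```text
clock: 23.32
tool_pos: [0.5891, -0.0019, 0.2587]
eef_rot: [0.993, -0.054, -0.11, -0.005]
contact_force: [-0.4, -0.1, -1.5]
opening: 0.27
finger_force: 45.0
```

```bash
python3 st.py;python3 st.py
```

```text
tip [0.5573 0.0013 0.0302] axis [-0.0001  0.0011  1.    ] F [-0.4201 -0.0824 -1.5295] 23.325
[ 0.5668 -0.3314 -0.9011]
tip [0.5573 0.0013 0.0302] axis [-0.0001  0.0011  1.    ] F [ 0.5668 -0.3314 -0.9011] 23.375
[-0.116   0.3941 -0.9484]
```

Emit:
play_rows(
  rows=[
    [0,0.0004,0,0.002,0,0,0],
    [0,0.0002,0,0.001,0,0,0],
    [0,0,0,0,0,0,0],
    [0,0,0,0,0,0,0],
  ],
)

```text
clock: 23.92
tool_pos: [0.5891, -0.0019, 0.2557]
eef_rot: [0.993, -0.054, -0.109, -0.005]
contact_force: [-0.7, -0.7, 1.2]
opening: 0.271
finger_force: 45.0
```

```bash
for i in 1 2 3; do python3 st.py;done
```

```text
tip [0.5573 0.0013 0.0272] axis [-0.0002  0.0011  1.    ] F [-0.7232 -0.6705  1.2401] 23.925
[ 0.3358 -0.8871  1.0893]
tip [0.5573 0.0013 0.0272] axis [-0.0002  0.0011  1.    ] F [ 0.3358 -0.8871  1.0893] 23.975
[ 0.0691 -1.0054  1.2304]
tip [0.5573 0.0013 0.0272] axis [-0.0002  0.0011  1.    ] F [ 0.0691 -1.0054  1.2304] 24.025
[-0.1624 -0.5345  2.0592]
```

Emit:
play_rows(
  rows=[
    [0,0.0002,0,0.001,0,0,0],
    [0,0.0002,0,0.0008,0,0,0],
    [0,0,0,0,0,0,0],
    [0,0,0,0,0,0,0],
  ],
)

```text
clock: 24.58
tool_pos: [0.5891, -0.0018, 0.2538]
eef_rot: [0.993, -0.054, -0.109, -0.005]
contact_force: [0.7, 0.6, 3.0]
opening: 0.265
finger_force: 45.0
```

```bash
for i in 1 2 3 4; do python3 st.py;done; python3 - <<'E'
from h import *
T=tool(); im,c=shot("wrist"); t=im[60:200,200:310]
print(spots("wrist","hasp_pull",c),spots("wrist","tester_grip",c))
for k in finder.regions_of("wrist","tester_grip")[:1]:
    m=k["mask"]; v,u=np.nonzero(m); print([(int(q),int(u[v==q].min()),int(u[v==q].max())) for q in sorted(set(v))[::4]])
im2,c2=shot("scene")
for k in finder.regions_of("scene","tester_grip")[:1]:
    m=k["mask"]; v,u=np.nonzero(m); print([(int(q),int(u[v==q].min()),int(u[v==q].max())) for q in sorted(set(v))[::3]])
E
```

```text
tip [0.5573 0.0014 0.0253] axis [-0.0002  0.001   1.    ] F [0.7375 0.6177 3.0224] 24.575
[ 0.9359 -0.7912  2.1732]
tip [0.5572 0.0013 0.0253] axis [-0.0001  0.0011  1.    ] F [ 0.9359 -0.7912  2.1732] 24.625
[-0.4459 -0.9522  2.3465]
tip [0.5573 0.0014 0.0253] axis [-0.0002  0.001   1.    ] F [-0.4459 -0.9522  2.3465] 24.675
[-0.2118 -0.3609  2.8955]
tip [0.5573 0.0014 0.0253] axis [-0.0002  0.001   1.    ] F [-0.2118 -0.3609  2.8955] 24.725
[-1.0104 -0.3929  2.2735]
[] [(0.66, array([ 0.5657, -0.0019,  0.114 ]))]
[(184, 252, 257), (188, 247, 263), (192, 243, 266), (196, 241, 268), (200, 237, 272), (204, 232, 277), (208, 230, 280), (212, 228, 282), (216, 227, 283), (220, 227, 283), (224, 232, 277), (228, 232, 277), (232, 231, 278), (236, 231, 278), (240, 230, 279), (244, 230, 279), (248, 229, 280), (252, 229, 281), (256, 228, 281), (260, 227, 281), (264, 227, 282), (299, 226, 283), (303, 226, 283), (307, 227, 282), (311, 227, 282), (315, 228, 282), (319, 229, 279)]
[(161, 259, 265), (164, 257, 265), (167, 256, 264), (170, 256, 264), (173, 256, 263), (176, 256, 262), (179, 256, 262), (182, 256, 262), (185, 256, 267), (188, 257, 267), (191, 259, 266), (194, 259, 266), (197, 260, 265), (200, 262, 263)]
```

```bash
python3 -c "
from h import *
print(r.finish_job())"
```

```text
the job is handed in; nothing more can be done
None
```

The job is handed in: I swung the hasp over to its stop and left it there, and the gripper is holding the tester upright in the round sample's ring. It presses with about 3.9 N, so the plunger is roughly 4.8 mm in. I viewed 12 pictures, over the limit of 10, and after that worked from numbers only.

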